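# Open a rotor whose lid knob has an unknown thread hand

### The job

Unlock the rotor's lid by its bar knob, lift the lid off and set it down right way up and wholly on the black pad. Nothing shows whether the knob has an ordinary or a reverse thread: try both ways, feel which way is blocked without forcing it, and turn it fully the way that gives. Do not drop or tip the lid, and leave the beaker, bottle and vial where they stand.

Things in the scene. Friction and masses are not known exactly. Their poses are not given: they have to be found in the camera images.
- rotor: Round dark metal rotor on a low rubber foot, fixed to the worktop, 120 mm across. Its flat shoulder, on which the lid rests, is 34 mm above the worktop; a hub tower stands hidden under the lid up to 66 mm. Origin: centre of the underside, z up.
- lid: Round grey plastic lid, 104 mm across, 42 mm high without the knob, hollow below, about 0.33 kg with its knob. Origin: centre of its flat lower rim, z up along its axis. On the rotor its rim is 34 mm above the worktop and pegs keep it from turning. Spindle and key lie inside the lid, so it stands flat on its rim.
- lid_top (a point): Centre of the lid's flat top, 42 mm above its rim. Locked, the lid lifts only 1.5 mm: a sideways key on the knob's spindle, 22 mm long, hooks under a slotted plate in the hub. When the key lines up with its slot (within about 0.1 rad) the lid comes straight up; 35 mm of lift clears everything.
- knob_grip (a point): Middle of the bar knob on the lid, on its axis. The bar is 56 mm long (point x, level), 14 mm thick (y), 28 mm high (14 mm below to 14 mm above this point); pinch it across its thickness. A 36 mm collar begins 13.5 mm below the point, the lid's top is 20 mm below. It is 62 mm above the lid's rim. The knob stays where it is left: it can be let go and regrasped.
- knob_end (a point): One end of the knob's bar, 28 mm from its axis. Clockwise or anticlockwise loosens: this differs from start to start and cannot be seen. The wrong way meets a dead stop after 0.2 to 0.8 rad. The right way turns with a steady drag of 0.12 N m for 2.1 to 2.6 rad (not rising) to an end stop; there the key is in line with its slot; turning back locks it. Over 1.5 N m on a stop may damage it.
- pad: Flat black rubber pad, fixed, 150 mm along its x, 222 mm along its y, 8 mm thick. Origin: centre of its underside (worktop level). Behind and to the right of the work stands a big white centrifuge, 0.35 m high, its nearest corner at about x 0.55, y -0.1: swing in at under 0.45 m from the base axis or well above it.
- beaker: Small clear beaker, 52 mm across, 68 mm high, loose; origin at the centre of its underside. To be left alone.
- brown_bottle: Brown bottle with a dark cap, 49 mm across, 101 mm high, loose; origin at the centre of its underside. To be left alone.
- vial: Small brown vial with a white cap, 22 mm across, 53 mm high, loose; origin at the centre of its underside. To be left alone.
Not all that is in view belongs to the job. Leave any blue look-alike of the lid alone.

How it is judged (in metres and radians):
On the way:
1. the lid has been lifted clear of the rotor (z of lid in the frame of rotor above 0.07 m), for 0.1 s.
At the end, for the whole second after the job is handed in: The lid stands on its rim on the black pad, upright within 0.08 rad and at rest, its centre within 30 mm of the pad's middle across the short side and within 65 mm along the long side (x of lid in the frame of pad between -0.03 and 0.03 m and y of lid in the frame of pad between -0.065 and 0.065 m and z of lid in the frame of pad between 0.004 and 0.013 m and angle between lid's own z axis and vertical below 0.08 rad and contact force between lid and pad above 0.5 N and linear speed of lid below 0.02 m/s); the robot touches nothing.
It fails at once if the lid is let go more than 30 mm above the pad or away from it (horizontal distance between lid and rotor above 0.06 m and z of lid in the frame of pad above 0.04 m and contact force between the fingers and lid below 0.01 N).
It fails at once if the knob is forced against a stop, or the locked lid is wrenched: over 350 N inside the hub, 2 to 3 N m on the knob (contact force between lid and rotor above 350 N).
It fails at once if the lid is tipped over (angle between lid's own z axis and vertical above 0.7 rad).
It fails at once if the beaker, bottle or vial is moved by more than 30 mm (distance of any of beaker, brown_bottle, vial from where it was at the start of the episode above 0.03 m).
It also fails if it takes over 72 s, if anything falls off the work surface, if the arm or the gripper's body presses on something with over 40 N, if the wrist force passes 120 N, or if a joint passes its speed limit or range.

### The arm

A 6-joint arm with a two-finger parallel gripper is mounted at the origin on a cart in front of the work surface, level with it; the furniture and walls round the work are solid. World frame = base frame: x ahead of the robot, y to its left, z up, the work surface at z = 0. Lengths are in m, angles in degrees, forces in N, time in s.
With the tool pointing down it reaches from about 0.35 to 0.85 m from the base axis. Payload 8.1 kg.
Tool frame: the origin (TCP) lies between the finger pads; the fingertips stand 22 mm ahead of it and the grasp point (between the pads) lies 3 mm ahead of it; z points along the fingers, y is the line along which they close (so a half turn about z gives the same grasp; the last joint's range is limited). The gripper opens to 85 mm and grips with 20 to 120 N. Pads are 22 mm wide; open, the fingers measure 114 mm over their backs; the gripper's body (76 mm by 85 mm) begins 54 mm behind the grasp point. The pads swing forward as they close: fully open they stand 13 mm farther back than shut.
Start: joints at [60.711, 7.471, 85.268, -0, 87.261, -4.893], TCP at [0.248, 0.546, 0.253] pointing down, gripper open.
Joint ranges: [-169.43, 169.43], [-51.17, 129.36], [1.28, 143.12], [-76.62, 256.62], [0, 156.53], [-152.29, 152.29]. Speed limits (degrees/s): [136.94, 136.94, 159.86, 180, 180, 180].

### API

Orientations are given as a 3x3 rotation matrix whose columns are the frame's x, y, z axes.
In Python, from station import manip gives the robot as it stands. The module is installed in compiled form; this text tells all that it offers.
- The arm moves only by the tool arm_command, never from a script. Its argument "moves" is a list of rows, each a list of 2 entries, a list of its own where there are three numbers: the shift along the tool's x, y, z normalised to -1 to 1, where 1 is 0.5 m, then the turn, a rotation vector about the tool's x, y, z normalised to -1 to 1, where 1 is 360 degrees. A call has 1 to 8 rows; each row is the pose to reach, as a shift and turn from the pose commanded when the call began, along the tool's axes at that moment, turning the shorter way round; what a row does not reach only later rows make up. A row lasts 1/8 s, in which the tool goes at most 62.5 mm and 10.7 degrees, less where a joint would pass 70% of its speed; a pose out of reach is approached as far as the arm can. A call with a number of a shift or a turn outside -1 to 1 is refused whole. A call with a gripper value outside its range is refused whole. "fingers" is the opening, from -1 (shut) to 1 (fully open), set as the call begins (left out, the last holds). The fingers move at their own pace and stop on an object; "grip_force" is the grip in N (left out, the last holds). Time passes only in rows, so rows that repeat a pose let the fingers close. It gives the time, the measured TCP pose, the force, the opening and the grip force at its end, in the units of the state.
- manip.read_state(): the state, without advancing time (a new reading comes with each control period).
- manip.read_camera(name): name is "side" or "top" or "wrist"; returns a dict with "color" (384x512x3 uint8, red, green, blue), "z_map" (384x512 float32, m along the optical axis (not along the pixel's ray), 0 where there is no reading), "fx", "fy", "cx", "cy" (pixels), "dist" ([k1, k2, p1, p2, k3] as OpenCV has them; the pictures are not rectified), "R" (3x3) and "t" (3): a world point X has camera coordinates R X + t. Camera axes: x right, y down, z forward; pixel columns grow to the right and rows downward; lengths in m; the calibration is good to about 2 mm. A picture is of the moment at which its call begins.
- manip.finish_job(): hands the job in; it is judged then, once.
Trained networks look in the newest picture that a camera, given by its name, has taken for a name from the list of things; names that differ only in an ending like _2 or _b are one class to them, and where a whole thing is asked for, a point or a joint stands for the part that bears it (a point fixed in the world has none). Each returns a list of dicts, best first, with "p" (0 to 1); they miss things now and then, are a little off and sometimes report something else, mostly with a low value. They report only what shows in the picture. A call takes as long as a camera call. They do not tell look-alikes from the thing itself.
- manip.find_in(query, camera): "position" ([row, column] in pixels, amid what is visible of it).
- manip.regions_of(query, camera): "region" (384x512 bool, what is visible of it) and "position" ([row, column] in pixels, amid what is visible of it).
- manip.pinpoint(query, camera): "position" ([row, column] in pixels: a listed point, or the origin of a listed thing).
The state is a dict: "clock": time; "joint_pos": joint angles; "joint_velocities": joint speeds; "joint_torque": joint torques, N m; "position": TCP position; "orientation": TCP orientation; "ft_force": force on the tool from outside, world axes, zero at the start; "moment": the same for the moment, N m; "gripper_width": opening from 0.0 (shut) to 1.0 (fully open); "finger_force": force on a finger pad.
Only numpy, scipy, OpenCV 4.12 (cv2) and the standard library are available. Lean on these libraries where they do the work, as an engineer would, in place of code of your own. Each camera call takes 0.05 s, during which the arm holds its last target. There are 200 camera calls.

## Working session

There is one attempt and no reset: what is moved stays moved. The work goes in short steps, Python scripts to look and compute and a tool call to move; the robot and the scene stay as the last step left them, time stands still between calls to the robot, and variables do not carry over. Pictures are saved under pics/ and viewed, at most 10 in all, crops included, and the job is handed in when it is done.

Besides the shell and the picture viewer there is one more tool, called after "Emit:" in YAML: its name, and indented under it one key for each argument. arm_command: Moves the arm, as the interface text tells. Scaled input: -1 to 1 covers 0.5 m each way for a shift and 360 degrees each way for a turn. Its arguments: {"type":"object","properties":{"moves":{"type":"array","items":{"type":"array"}},"fingers":{"type":"number"},"grip_force":{"type":"number"}},"required":["moves"]}

```bash
mkdir -p pics
cat > h.py <<'E'
import numpy as np, cv2
from station import manip
def ray(c,px):
    K=np.array([[c['fx'],0,c['cx']],[0,c['fy'],c['cy']],[0,0,1]])
    p=cv2.undistortPoints(np.array([[[px[1],px[0]]]],float),K,np.array(c['dist']))[0,0]
    R=np.array(c['R']);t=np.array(c['t'])
    return -R.T@t, R.T@np.array([p[0],p[1],1.])
def at_z(c,px,z):
    o,d=ray(c,px); return o+d*(z-o[2])/d[2]
def by_depth(c,px):
    o,d=ray(c,px); r,k=int(round(px[0])),int(round(px[1]))
    return o+d*float(c['z_map'][r,k])
def save(c,n): cv2.imwrite(f'pics/{n}.png',c['color'][:,:,::-1])
E
python3 - <<'E'
from h import *
np.set_printoptions(precision=3,suppress=True)
cs={n:manip.read_camera(n) for n in('top','side')}
im=np.vstack([cs['top']['color'],cs['side']['color']])
cv2.imwrite('pics/a.png',cv2.resize(im[:,:,::-1],None,fx=.78,fy=.78))
for n,c in cs.items():
  for q,z in(('lid_top',.076),('knob_grip',.096),('knob_end',.096),('pad',0),('rotor',0),('beaker',0),('brown_bottle',0),('vial',0)):
    for r in manip.pinpoint(q,n)[:3]:
      print(n,q,round(r['p'],2),np.round(r['position'],1),at_z(c,r['position'],z),by_depth(c,r['position']))
print(manip.read_state())
E
```

```text
top lid_top 0.89 [202.7 217.1] [0.474 0.333 0.076] [0.468 0.33  0.109]
top lid_top 0.86 [282.7 223.2] [0.3   0.318 0.076] [0.3   0.318 0.077]
top knob_grip 0.59 [197.2 213.4] [0.482 0.34  0.096] [0.48  0.338 0.109]
top knob_grip 0.59 [283.4 223.8] [0.298 0.316 0.096] [0.299 0.317 0.076]
top knob_end 0.69 [184.  203.3] [0.512 0.362 0.096] [0.517 0.365 0.074]
top knob_end 0.67 [280.9 236.7] [0.303 0.289 0.096] [0.305 0.291 0.043]
top pad 0.87 [179.9 336.6] [0.543 0.055 0.   ] [0.541 0.057 0.01 ]
top beaker 0.98 [128.2 233.3] [0.675 0.303 0.   ] [ 0.675  0.303 -0.001]
top beaker 0.5 [197.3 212. ] [0.502 0.352 0.   ] [0.478 0.341 0.115]
top brown_bottle 0.92 [133.5 185.6] [0.663 0.42  0.   ] [0.639 0.41  0.067]
top vial 0.5 [267.5 274.9] [0.337 0.205 0.   ] [0.334 0.207 0.051]
side lid_top 0.82 [238.4 347.2] [0.319 0.391 0.076] [0.305 0.337 0.048]
side lid_top 0.79 [224.8 251.1] [0.49  0.352 0.076] [0.49 0.36 0.08]
side knob_grip 0.94 [229.1 349.2] [0.318 0.394 0.096] [0.303 0.332 0.065]
side knob_grip 0.79 [213.3 251.7] [0.489 0.344 0.096] [0.489 0.351 0.099]
side knob_end 0.92 [224.4 3
[... 525 characters left out ...]
434 0.068]
side brown_bottle 0.79 [273.2 153.8] [0.663 0.41  0.   ] [0.656 0.437 0.018]
side vial 0.64 [229.5 321.7] [0.332 0.208 0.   ] [0.334 0.217 0.005]
{'clock': 0.9, 'joint_pos': array([60.71 ,  7.471, 85.267,  0.002, 87.262, -4.892]), 'joint_velocities': array([ 0.021,  0.074,  0.004, -0.111,  0.07 ,  0.   ]), 'joint_torque': array([  0.   , -56.932, -50.087,  -0.   ,   0.001,   0.   ]), 'position': array([0.248, 0.546, 0.253]), 'orientation': array([[-0.911,  0.413, -0.   ],
       [ 0.413,  0.911,  0.   ],
       [ 0.   ,  0.   , -1.   ]]), 'ft_force': array([ 0.102, -0.019,  0.778]), 'moment': array([-0.012,  0.073,  0.055]), 'finger_force': 0.0, 'gripper_width': 1.001382647366037}
```

View pics/a.png

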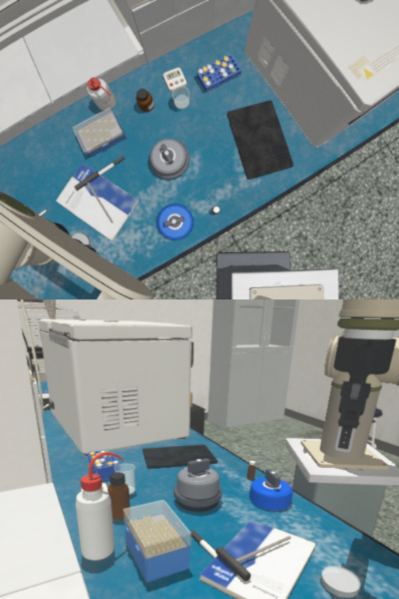

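The top half shows the grey lid near full-res pixel (202,216), its blue look-alike at (283,223) and the vial at (270,275). The pad is at (178,333), tilted, with the beaker and bottle at (125,230) and (128,186). Next I'll measure the knob axis and the pad rectangle from depth.

```bash
cat >> h.py <<'E'
def cloud(c):
    h,w=c['z_map'].shape
    K=np.array([[c['fx'],0,c['cx']],[0,c['fy'],c['cy']],[0,0,1]])
    v,u=np.mgrid[:h,:w]
    p=cv2.undistortPoints(np.stack([u,v],-1).reshape(-1,1,2).astype(float),K,np.array(c['dist'])).reshape(h,w,2)
    z=c['z_map']; P=np.dstack([p*z[...,None],z])
    X=(P-np.array(c['t']))@np.array(c['R']); X[z==0]=np.nan
    return X
def knob(c,near,zlo,zhi,r=.05):
    X=cloud(c); m=(X[...,2]>zlo)&(X[...,2]<zhi)&(np.hypot(X[...,0]-near[0],X[...,1]-near[1])<r)
    p=X[m]; 
    rc=cv2.minAreaRect(p[:,:2].astype(np.float32)*1000)
    ev,V=np.linalg.eigh(np.cov(p[:,:2].T)); a=V[:,1]
    return len(p),p.mean(0),rc,np.degrees(np.arctan2(a[1],a[0]))
E
python3 - <<'E'
from h import *
c=manip.read_camera('top')
print(knob(c,(.485,.34),.1,.125))
print(knob(c,(.485,.34),.068,.085,.07))
r=[q for q in manip.regions_of('pad','top')][0]
ys,xs=np.nonzero(r['region'])
P=np.array([at_z(c,(a,b),.008)[:2] for a,b in zip(ys,xs)])*1000
print(r['p'],cv2.minAreaRect(P.astype(np.float32)))
for q in('beaker','brown_bottle','vial'):
  for r in manip.regions_of(q,'top')[:1]:
    X=cloud(c)[r['region']]; print(q,r['p'],np.nanmedian(X,0),np.nanmax(X[:,2]))
save(c,'t2'); cv2.imwrite('pics/b.png',cv2.resize(c['color'][140:310,150:400,::-1],None,fx=3,fy=3))
E
```

```text
(168, array([0.48246097, 0.33800229, 0.10900342]), ((482.9407043457031, 338.254638671875), (55.380348205566406, 13.861279487609863), 28.14777183532715), np.float64(-151.73536601298716))
(1412, array([0.48087052, 0.33735266, 0.07582479]), ((483.218017578125, 338.2310791015625), (99.76191711425781, 101.01150512695312), 22.823495864868164), np.float64(120.37759394421164))
0.68 ((547.814208984375, 64.23963928222656), (222.49850463867188, 153.27972412109375), 14.664831161499023)
beaker 0.95 [0.67961679 0.30514189 0.03210196] 0.07154711081732466
brown_bottle 0.73 [0.64904315 0.41113439 0.070363  ] 0.1062044827811804
vial 0.59 [0.33024279 0.20255482 0.05223033] 0.05850063302111762
```

View pics/b.png

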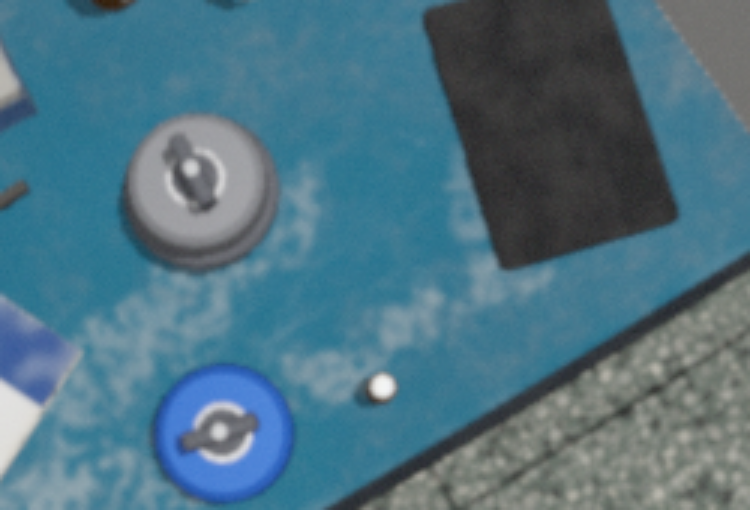

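Emit:
arm_command:
  moves:
    - [[-0.6, -0.185, 0.146], [0, 0, -0.146]]
    - [[-0.6, -0.185, 0.146], [0, 0, -0.146]]
    - [[-0.6, -0.185, 0.146], [0, 0, -0.146]]
    - [[-0.6, -0.185, 0.146], [0, 0, -0.146]]
    - [[-0.6, -0.185, 0.146], [0, 0, -0.146]]
    - [[-0.6, -0.185, 0.146], [0, 0, -0.146]]
    - [[-0.6, -0.185, 0.146], [0, 0, -0.146]]
    - [[-0.6, -0.185, 0.146], [0, 0, -0.146]]
  fingers: 0.2
  grip_force: 30

```text
clock: 2.15
position: [0.4825, 0.3387, 0.1805]
orientation: [[-0.882, -0.471, -0.0], [-0.471, 0.882, 0.0], [-0.0, 0.0, -1.0]]
ft_force: [0.2, 0.5, -0.6]
gripper_width: 0.599
finger_force: 0.0
```

Run:
```python
from h import *
s=manip.read_state();print(s)
c=manip.read_camera('wrist')
print(knob(c,(.483,.338),.1,.125))
print(manip.pinpoint('knob_grip','wrist'))
cv2.imwrite('pics/c.png',c['color'][:,:,::-1])
```

```text
{'clock': 2.15, 'joint_pos': array([ 3.00742882e+01,  8.39939980e+00,  9.19405140e+01,  2.33766389e-02,
        7.96544795e+01, -8.80546663e+01]), 'joint_velocities': array([ 1.10940842, -0.52709197, -0.10648648,  0.03537309,  0.03856067,
       -0.19667263]), 'joint_torque': array([-1.19088002e+00, -5.56953728e+01, -4.83404231e+01, -1.15850272e-01,
       -1.95146404e-02, -5.01028332e-02]), 'position': array([0.48251386, 0.33873828, 0.18051296]), 'orientation': array([[-8.81923264e-01, -4.71392981e-01, -1.16439318e-04],
       [-4.71392987e-01,  8.81923179e-01,  3.96377778e-04],
       [-8.41591689e-05,  4.04463462e-04, -9.99999915e-01]]), 'ft_force': array([ 0.21371076,  0.46730841, -0.62411174]), 'moment': array([-0.03846338,  0.01041707,  0.01854756]), 'finger_force': 0.0, 'gripper_width': 0.5992909316726838}
(1314, array([0.48083878, 0.34004225, 0.11041332]), ((482.94964599609375, 341.4479064941406), (54.846431732177734, 13.976122856140137), 27.86782455444336), np.float64(-152.21480161265862))
[{'position': [215.6, 260.7], 'p': 0.9}]
```

View pics/c.png

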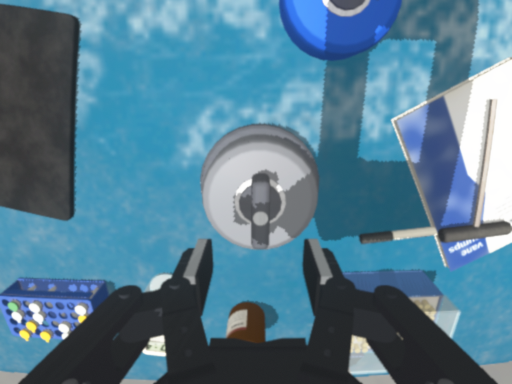

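The wrist view shows the grey lid's bar knob at about (215,260), centred between the fingers and parallel to the tool's x axis. I'll descend and grip lightly.

Emit:
arm_command:
  moves:
    - [[-0.002, 0.002, 0.07], [0, 0, 0]]
    - [[-0.002, 0.002, 0.12], [0, 0, 0]]
    - [[-0.002, 0.002, 0.147], [0, 0, 0]]
    - [[-0.002, 0.002, 0.147], [0, 0, 0]]

```text
clock: 2.75
position: [0.4823, 0.3399, 0.1061]
orientation: [[-0.881, -0.473, -0.001], [-0.473, 0.881, -0.001], [0.002, -0.0, -1.0]]
ft_force: [0.9, -0.8, -0.6]
gripper_width: 0.605
finger_force: 0.0
```

Emit:
arm_command:
  moves:
    - [[0, 0, 0], [0, 0, 0]]
    - [[0, 0, 0], [0, 0, 0]]
    - [[0, 0, 0], [0, 0, 0]]
    - [[0, 0, 0], [0, 0, 0]]
    - [[0, 0, 0], [0, 0, 0]]
    - [[0, 0, 0], [0, 0, 0]]
  fingers: -1
  grip_force: 30

```text
clock: 3.5
position: [0.4838, 0.3407, 0.1084]
orientation: [[-0.882, -0.472, 0.002], [-0.472, 0.882, 0.002], [-0.003, 0.001, -1.0]]
ft_force: [-3.4, 3.2, 6.1]
gripper_width: 0.158
finger_force: 32.6
```

```bash
cat > s.py <<'E'
from station import manip
import numpy as np
s=manip.read_state();o=s['orientation']
print(s['clock'],s['position'].round(4),'xang',np.degrees(np.arctan2(o[1,0],o[0,0])).round(2),s['ft_force'].round(1),s['moment'].round(3),round(s['gripper_width'],3),s['finger_force'],s['joint_pos'].round(1))
E
python3 s.py
```

```text
3.5 [0.4838 0.3407 0.1084] xang -151.83 [-3.4  3.2  6.1] [ 0.563  0.498 -0.073] 0.158 32.59471356868744 [ 30.2  12.6  95.2   0.1  72.1 -88. ]
```

Emit:
arm_command:
  moves:
    - [[0, 0, -0.002], [0, 0, 0.005]]
    - [[0, 0, -0.002], [0, 0, 0.011]]
    - [[0, 0, -0.002], [0, 0, 0.016]]
    - [[0, 0, -0.002], [0, 0, 0.016]]

```text
clock: 4.0
position: [0.4835, 0.3404, 0.1084]
orientation: [[-0.925, -0.38, 0.001], [-0.38, 0.925, 0.001], [-0.001, 0.001, -1.0]]
ft_force: [-1.6, 4.8, 2.5]
gripper_width: 0.156
finger_force: 32.1
```

```bash
python3 s.py
```

```text
4.0 [0.4835 0.3404 0.1084] xang -157.67 [-1.6  4.8  2.5] [ 0.84   0.203 -0.009] 0.156 32.118559777736664 [ 30.2  12.5  95.2   0.   72.2 -82.2]
```

Emit:
arm_command:
  moves:
    - [[0, 0, 0], [0, 0, 0.007]]
    - [[0, 0, 0], [0, 0, 0.014]]
    - [[0, 0, 0], [0, 0, 0.02]]

```text
clock: 4.38
position: [0.4835, 0.3404, 0.1084]
orientation: [[-0.966, -0.26, 0.001], [-0.26, 0.966, 0.001], [-0.001, 0.001, -1.0]]
ft_force: [-0.8, 5.2, 2.4]
gripper_width: 0.157
finger_force: 32.1
```

```bash
python3 s.py
```

```text
4.375 [0.4835 0.3404 0.1084] xang -164.91 [-0.8  5.2  2.4] [0.837 0.265 0.135] 0.157 32.083573043346405 [ 30.2  12.5  95.2   0.   72.2 -74.9]
```

Emit:
arm_command:
  moves:
    - [[0, 0, 0], [0, 0, 0.006]]
    - [[0, 0, 0], [0, 0, 0.012]]

```text
clock: 4.62
position: [0.4835, 0.3404, 0.1085]
orientation: [[-0.982, -0.187, 0.001], [-0.187, 0.982, 0.001], [-0.001, 0.001, -1.0]]
ft_force: [-0.2, 5.0, 2.4]
gripper_width: 0.161
finger_force: 32.1
```

```bash
python3 s.py
```

```text
4.625 [0.4835 0.3404 0.1085] xang -169.23 [-0.2  5.   2.4] [0.834 0.211 0.106] 0.161 32.10024654865265 [ 30.2  12.5  95.2   0.   72.2 -70.6]
```

Emit:
arm_command:
  moves:
    - [[0, 0, 0], [0, 0, 0.006]]
    - [[0, 0, 0], [0, 0, 0.012]]

```text
clock: 4.88
position: [0.4835, 0.3404, 0.1084]
orientation: [[-0.994, -0.112, 0.001], [-0.112, 0.994, 0.001], [-0.001, 0.001, -1.0]]
ft_force: [-1.5, 5.8, 3.2]
gripper_width: 0.159
finger_force: 32.1
```

```bash
python3 s.py
```

```text
4.875 [0.4835 0.3404 0.1084] xang -173.55 [-1.5  5.8  3.2] [0.758 0.25  0.14 ] 0.159 32.11177468299866 [ 30.2  12.5  95.2   0.   72.2 -66.3]
```

Emit:
arm_command:
  moves:
    - [[0, 0, 0], [0, 0, 0.006]]
    - [[0, 0, 0], [0, 0, 0.012]]

```text
clock: 5.12
position: [0.4835, 0.3404, 0.1084]
orientation: [[-0.999, -0.037, 0.001], [-0.037, 0.999, 0.001], [-0.001, 0.001, -1.0]]
ft_force: [-1.3, 4.5, 3.7]
gripper_width: 0.159
finger_force: 32.1
```

```bash
python3 s.py
```

```text
5.125 [0.4835 0.3404 0.1084] xang -177.87 [-1.3  4.5  3.7] [0.879 0.223 0.134] 0.159 32.12043285369873 [ 30.2  12.5  95.2   0.   72.2 -62. ]
```

Emit:
arm_command:
  moves:
    - [[0, 0, 0], [0, 0, 0.006]]
    - [[0, 0, 0], [0, 0, 0.012]]
    - [[0, 0, 0], [0, 0, 0.018]]

```text
clock: 5.5
position: [0.4834, 0.3404, 0.1084]
orientation: [[-0.997, 0.076, 0.001], [0.076, 0.997, 0.001], [-0.001, 0.001, -1.0]]
ft_force: [-1.3, 5.7, 2.4]
gripper_width: 0.158
finger_force: 32.1
```

```bash
python3 s.py
```

```text
5.5 [0.4834 0.3404 0.1084] xang 175.66 [-1.3  5.7  2.4] [0.728 0.208 0.104] 0.158 32.128740549087524 [ 30.2  12.5  95.2   0.   72.2 -55.5]
```

Emit:
arm_command:
  moves:
    - [[0, 0, 0], [0, 0, 0.006]]
    - [[0, 0, 0], [0, 0, 0.012]]
    - [[0, 0, 0], [0, 0, 0.018]]

```text
clock: 5.88
position: [0.4835, 0.3404, 0.1085]
orientation: [[-0.982, 0.188, 0.001], [0.188, 0.982, 0.001], [-0.001, 0.002, -1.0]]
ft_force: [-1.7, 5.6, 2.4]
gripper_width: 0.157
finger_force: 32.1
```

```bash
python3 s.py
```

```text
5.875 [0.4835 0.3404 0.1085] xang 169.17 [-1.7  5.6  2.4] [0.781 0.227 0.163] 0.157 32.13594764471054 [ 30.2  12.5  95.2   0.   72.2 -49. ]
```

Emit:
arm_command:
  moves:
    - [[0, 0, 0], [0, 0, 0.006]]
    - [[0, 0, 0], [0, 0, 0.012]]
    - [[0, 0, 0], [0, 0, 0.018]]

```text
clock: 6.25
position: [0.4834, 0.3404, 0.1085]
orientation: [[-0.955, 0.297, 0.001], [0.297, 0.955, 0.001], [-0.0, 0.002, -1.0]]
ft_force: [-1.2, 4.4, 2.4]
gripper_width: 0.155
finger_force: 32.1
```

```bash
python3 s.py
```

```text
6.25 [0.4834 0.3404 0.1085] xang 162.7 [-1.2  4.4  2.4] [0.739 0.252 0.144] 0.155 32.14143991470337 [ 30.2  12.5  95.2   0.   72.2 -42.6]
```

Emit:
arm_command:
  moves:
    - [[0, 0, 0], [0, 0, 0.006]]
    - [[0, 0, 0], [0, 0, 0.012]]
    - [[0, 0, 0], [0, 0, 0.018]]

```text
clock: 6.62
position: [0.4834, 0.3404, 0.1084]
orientation: [[-0.915, 0.403, 0.001], [0.403, 0.915, 0.001], [-0.0, 0.002, -1.0]]
ft_force: [-1.0, 5.1, 0.8]
gripper_width: 0.155
finger_force: 32.1
```

```bash
python3 s.py
```

```text
6.625 [0.4834 0.3404 0.1084] xang 156.22 [-1.   5.1  0.8] [0.738 0.291 0.157] 0.155 32.14676320552826 [ 30.2  12.5  95.2   0.   72.2 -36.1]
```

Past 0.8 rad with a steady drag of about 0.13 N m, so clockwise is the loosening way.

Emit:
arm_command:
  moves:
    - [[0, 0, 0], [0, 0, 0.021]]
    - [[0, 0, 0], [0, 0, 0.042]]
    - [[0, 0, 0], [0, 0, 0.063]]
    - [[0, 0, 0], [0, 0, 0.084]]
    - [[0, 0, 0], [0, 0, 0.105]]
    - [[0, 0, 0], [0, 0, 0.126]]
    - [[0, 0, 0], [0, 0, 0.147]]
    - [[0, 0, 0], [0, 0, 0.164]]

```text
clock: 7.62
position: [0.4833, 0.3404, 0.1084]
orientation: [[-0.122, 0.992, 0.001], [0.992, 0.122, 0.001], [0.001, 0.001, -1.0]]
ft_force: [-2.2, 5.4, 4.0]
gripper_width: 0.158
finger_force: 32.2
```

```bash
python3 s.py
```

```text
7.625 [0.4833 0.3404 0.1084] xang 97.02 [-2.2  5.4  4. ] [0.743 0.481 0.106] 0.158 32.18230605125427 [30.2 12.5 95.2  0.1 72.2 23.1]
```

Emit:
arm_command:
  moves:
    - [[0, 0, 0], [0, 0, 0.006]]
    - [[0, 0, 0], [0, 0, 0.012]]

```text
clock: 7.88
position: [0.4833, 0.3404, 0.1084]
orientation: [[-0.05, 0.999, 0.001], [0.999, 0.05, 0.001], [0.001, 0.001, -1.0]]
ft_force: [-2.5, 5.0, 3.4]
gripper_width: 0.153
finger_force: 32.2
```

```bash
python3 s.py
```

```text
7.875 [0.4833 0.3404 0.1084] xang 92.85 [-2.5  5.   3.4] [0.769 0.458 0.111] 0.153 32.18332529067993 [30.2 12.5 95.2  0.1 72.2 27.3]
```

Emit:
arm_command:
  moves:
    - [[0, 0, 0], [0, 0, 0.006]]
    - [[0, 0, 0], [0, 0, 0.012]]

```text
clock: 8.12
position: [0.4833, 0.3404, 0.1085]
orientation: [[0.026, 1.0, 0.001], [1.0, -0.026, 0.001], [0.001, 0.0, -1.0]]
ft_force: [-1.5, 5.6, 3.1]
gripper_width: 0.157
finger_force: 32.2
```

```bash
python3 s.py
```

```text
8.125 [0.4833 0.3404 0.1085] xang 88.53 [-1.5  5.6  3.1] [0.733 0.453 0.108] 0.157 32.18330919742584 [30.2 12.5 95.2  0.1 72.2 31.6]
```

Emit:
arm_command:
  moves:
    - [[0, 0, 0], [0, 0, 0.006]]
    - [[0, 0, 0], [0, 0, 0.012]]

```text
clock: 8.38
position: [0.4833, 0.3404, 0.1085]
orientation: [[0.101, 0.995, 0.001], [0.995, -0.101, 0.001], [0.001, 0.0, -1.0]]
ft_force: [-0.8, 5.8, 3.1]
gripper_width: 0.152
finger_force: 32.2
```

```bash
python3 s.py
```

```text
8.375 [0.4833 0.3404 0.1085] xang 84.22 [-0.8  5.8  3.1] [0.8   0.481 0.121] 0.152 32.183995842933655 [30.2 12.5 95.2  0.1 72.2 35.9]
```

Emit:
arm_command:
  moves:
    - [[0, 0, 0], [0, 0, 0.006]]
    - [[0, 0, 0], [0, 0, 0.012]]

```text
clock: 8.62
position: [0.4833, 0.3404, 0.1084]
orientation: [[0.175, 0.984, 0.001], [0.984, -0.175, 0.001], [0.001, 0.0, -1.0]]
ft_force: [-2.2, 5.3, 2.6]
gripper_width: 0.157
finger_force: 32.2
```

```bash
python3 s.py
```

```text
8.625 [0.4833 0.3404 0.1084] xang 79.9 [-2.2  5.3  2.6] [0.722 0.465 0.098] 0.157 32.183589935302734 [30.2 12.5 95.2  0.1 72.2 40.2]
```

Emit:
arm_command:
  moves:
    - [[0, 0, 0], [0, 0, 0.006]]
    - [[0, 0, 0], [0, 0, 0.012]]

```text
clock: 8.88
position: [0.4833, 0.3404, 0.1085]
orientation: [[0.249, 0.968, 0.001], [0.968, -0.249, 0.001], [0.002, 0.0, -1.0]]
ft_force: [-1.8, 4.5, 3.0]
gripper_width: 0.153
finger_force: 32.2
```

```bash
python3 s.py
```

```text
8.875 [0.4833 0.3404 0.1085] xang 75.58 [-1.8  4.5  3. ] [0.723 0.481 0.087] 0.153 32.182679772377014 [30.2 12.5 95.2  0.1 72.2 44.6]
```

Emit:
arm_command:
  moves:
    - [[0, 0, 0], [0, 0, 0.006]]
    - [[0, 0, 0], [0, 0, 0.012]]

```text
clock: 9.12
position: [0.4833, 0.3404, 0.1084]
orientation: [[0.321, 0.947, 0.0], [0.947, -0.321, 0.001], [0.001, 0.0, -1.0]]
ft_force: [-2.2, 3.9, 3.6]
gripper_width: 0.156
finger_force: 32.2
```

```bash
python3 s.py
```

```text
9.125 [0.4833 0.3404 0.1084] xang 71.26 [-2.2  3.9  3.6] [0.773 0.526 0.127] 0.156 32.18145668506622 [30.2 12.5 95.2  0.1 72.2 48.9]
```

Turned 137° so far, and the stop must come by 149°.

Emit:
arm_command:
  moves:
    - [[0, 0, 0], [0, 0, 0.006]]
    - [[0, 0, 0], [0, 0, 0.012]]

```text
clock: 9.38
position: [0.4833, 0.3404, 0.1085]
orientation: [[0.392, 0.92, 0.001], [0.92, -0.392, 0.001], [0.002, -0.0, -1.0]]
ft_force: [-2.2, 5.0, 2.2]
gripper_width: 0.158
finger_force: 32.2
```

```bash
python3 s.py
```

```text
9.375 [0.4833 0.3404 0.1085] xang 66.94 [-2.2  5.   2.2] [0.707 0.479 0.295] 0.158 32.2358500957489 [30.2 12.5 95.2  0.1 72.2 53.2]
```

Torque is starting to rise (0.295 N m). One small step should confirm the stop.

Emit:
arm_command:
  moves:
    - [[0, 0, 0], [0, 0, 0.004]]
    - [[0, 0, 0], [0, 0, 0.004]]

```text
clock: 9.62
position: [0.4833, 0.3404, 0.1084]
orientation: [[0.414, 0.91, 0.001], [0.91, -0.414, 0.001], [0.001, 0.0, -1.0]]
ft_force: [-1.3, 5.0, 3.0]
gripper_width: 0.159
finger_force: 32.2
```

```bash
python3 s.py
```

```text
9.625 [0.4833 0.3404 0.1084] xang 65.55 [-1.3  5.   3. ] [0.723 0.482 0.162] 0.159 32.18233108520508 [30.2 12.5 95.2  0.1 72.2 54.6]
```

Emit:
arm_command:
  moves:
    - [[0, 0, 0], [0, 0, 0.006]]
    - [[0, 0, 0], [0, 0, 0.006]]

```text
clock: 9.88
position: [0.4836, 0.3403, 0.1085]
orientation: [[0.447, 0.895, 0.001], [0.895, -0.447, 0.001], [0.002, 0.001, -1.0]]
ft_force: [-0.1, 6.1, 2.8]
gripper_width: 0.153
finger_force: 38.9
```

```bash
python3 s.py
```

```text
9.875 [0.4836 0.3403 0.1085] xang 63.47 [-0.1  6.1  2.8] [0.862 0.182 0.734] 0.153 38.91498327255249 [30.2 12.5 95.2  0.  72.2 56.7]
```

Dead end stop felt at about 144° (0.73 N m). I'll ease back slightly, firm the grip and try a small lift.

Emit:
arm_command:
  moves:
    - [[0, 0, 0], [0, 0, -0.003]]
    - [[0, 0, 0], [0, 0, -0.003]]
    - [[0, 0, 0], [0, 0, -0.003]]
  grip_force: 70

```text
clock: 10.25
position: [0.4835, 0.3404, 0.1086]
orientation: [[0.43, 0.903, 0.001], [0.903, -0.43, 0.001], [0.002, 0.0, -1.0]]
ft_force: [-1.6, 4.7, 3.6]
gripper_width: 0.151
finger_force: 68.4
```

Emit:
arm_command:
  moves:
    - [[0, 0, -0.002], [0, 0, 0]]
    - [[0, 0, -0.004], [0, 0, 0]]
    - [[0, 0, -0.006], [0, 0, 0]]
    - [[0, 0, -0.008], [0, 0, 0]]

```text
clock: 10.75
position: [0.4831, 0.3397, 0.1102]
orientation: [[0.43, 0.903, -0.0], [0.903, -0.43, 0.0], [0.0, -0.0, -1.0]]
ft_force: [4.3, 7.0, -10.6]
gripper_width: 0.147
finger_force: 68.2
```

```bash
python3 s.py
```

```text
10.75 [0.4831 0.3397 0.1102] xang 64.55 [  4.3   7.  -10.6] [ 1.453 -0.966  0.445] 0.147 68.21030974388123 [30.1 12.4 95.1  0.  72.5 55.6]
```

Emit:
arm_command:
  moves:
    - [[0, 0, -0.002], [0, 0, 0]]
    - [[0, 0, -0.004], [0, 0, 0]]
    - [[0, 0, -0.004], [0, 0, 0]]

```text
clock: 11.12
position: [0.4832, 0.3396, 0.1125]
orientation: [[0.43, 0.903, -0.0], [0.903, -0.43, 0.0], [-0.0, -0.0, -1.0]]
ft_force: [3.2, 5.5, -9.0]
gripper_width: 0.15
finger_force: 68.5
```

```bash
python3 s.py
```

```text
11.125 [0.4832 0.3396 0.1125] xang 64.54 [ 3.2  5.5 -9. ] [ 1.301 -0.81   0.343] 0.15 68.45279216766357 [30.1 12.3 95.   0.  72.7 55.6]
```

Rising freely with the force falling, so I'll lift it clear.

Emit:
arm_command:
  moves:
    - [[0, 0, -0.008], [0, 0, 0]]
    - [[0, 0, -0.016], [0, 0, 0]]
    - [[0, 0, -0.026], [0, 0, 0]]
    - [[0, 0, -0.036], [0, 0, 0]]
    - [[0, 0, -0.048], [0, 0, 0]]
    - [[0, 0, -0.06], [0, 0, 0]]
    - [[0, 0, -0.08], [0, 0, 0]]
    - [[0, 0, -0.08], [0, 0, 0]]

```text
clock: 12.12
position: [0.484, 0.3401, 0.1554]
orientation: [[0.43, 0.903, 0.002], [0.903, -0.43, 0.001], [0.002, 0.001, -1.0]]
ft_force: [0.5, -0.0, -2.8]
gripper_width: 0.145
finger_force: 69.3
```

```bash
python3 s.py
```

```text
12.125 [0.484  0.3401 0.1554] xang 64.53 [ 0.5 -0.  -2.8] [ 0.019  0.027 -0.032] 0.145 69.31696772575378 [30.1  9.8 93.1 -0.  77.  55.6]
```

Emit:
arm_command:
  moves:
    - [[0, 0, -0.04], [0, 0, 0]]
    - [[0, 0, -0.08], [0, 0, 0]]
    - [[-0.04, 0.029, -0.12], [0, 0, 0]]
    - [[-0.11, 0.08, -0.12], [0, 0, 0]]
    - [[-0.19, 0.137, -0.12], [0, 0, 0]]
    - [[-0.27, 0.195, -0.12], [0, 0, 0]]
    - [[-0.34, 0.245, -0.12], [0, 0, 0]]
    - [[-0.4, 0.289, -0.12], [0, 0, 0]]

```text
clock: 13.12
position: [0.5284, 0.0953, 0.2158]
orientation: [[0.431, 0.902, 0.002], [0.902, -0.431, 0.0], [0.001, 0.002, -1.0]]
ft_force: [0.5, 0.2, -3.3]
gripper_width: 0.151
finger_force: 69.2
```

Emit:
arm_command:
  moves:
    - [[-0.04, 0.029, 0], [0, 0, 0]]
    - [[-0.06, 0.043, 0], [0, 0, 0]]
    - [[-0.06, 0.043, 0], [0, 0, 0]]
    - [[-0.06, 0.043, 0], [0, 0, 0]]

```text
clock: 13.62
position: [0.5341, 0.0615, 0.2141]
orientation: [[0.43, 0.903, 0.0], [0.903, -0.43, 0.0], [0.0, 0.0, -1.0]]
ft_force: [-0.2, -0.5, -2.6]
gripper_width: 0.151
finger_force: 69.2
```

```bash
python3 s.py
python3 - <<'E'
from h import *
c=manip.read_camera('side'); t=manip.read_camera('top')
cv2.imwrite('pics/d.png',np.hstack([c['color'][100:300,100:400,::-1],t['color'][80:280,180:480,::-1]]))
E
```

```text
13.625 [0.5341 0.0615 0.2141] xang 64.56 [-0.2 -0.5 -2.6] [-0.016 -0.003 -0.019] 0.151 69.22230362892151 [ 1.1 -1.  98.1  0.  82.8 26.5]
```

View pics/d.png

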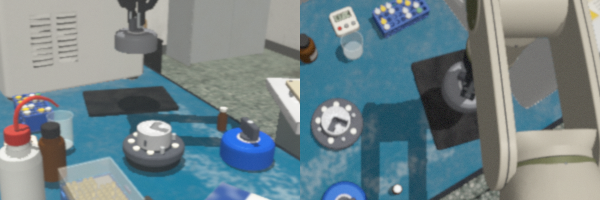

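The lid hangs level under the gripper, over the pad's middle, and the hub is bare. Rim is about 0.14 m up, so the pad is roughly 0.132 m below it. Lowering.

Emit:
arm_command:
  moves:
    - [[0, 0, 0.05], [0, 0, 0]]
    - [[0, 0, 0.1], [0, 0, 0]]
    - [[0, 0, 0.15], [0, 0, 0]]
    - [[0, 0, 0.19], [0, 0, 0]]
    - [[0, 0, 0.22], [0, 0, 0]]
    - [[0, 0, 0.24], [0, 0, 0]]
    - [[0, 0, 0.25], [0, 0, 0]]
    - [[0, 0, 0.25], [0, 0, 0]]

```text
clock: 14.72
position: [0.5343, 0.0607, 0.0889]
orientation: [[0.43, 0.903, 0.0], [0.903, -0.43, 0.0], [0.0, 0.0, -1.0]]
ft_force: [0.9, 0.0, -3.3]
gripper_width: 0.151
finger_force: 69.2
```

Emit:
arm_command:
  moves:
    - [[0, 0, 0.004], [0, 0, 0]]
    - [[0, 0, 0.008], [0, 0, 0]]
    - [[0, 0, 0.012], [0, 0, 0]]
    - [[0, 0, 0.014], [0, 0, 0]]
    - [[0, 0, 0.014], [0, 0, 0]]

```text
clock: 15.35
position: [0.5346, 0.0607, 0.0829]
orientation: [[0.43, 0.903, 0.001], [0.903, -0.43, 0.0], [0.0, 0.001, -1.0]]
ft_force: [-3.8, 0.8, 6.4]
gripper_width: 0.15
finger_force: 70.7
```

```bash
python3 s.py
```

```text
15.35 [0.5346 0.0607 0.0829] xang 64.53 [-3.8  0.8  6.4] [-0.009  0.765  0.05 ] 0.15 70.66911578178406 [  1.    6.6 104.8   0.   68.6  26.5]
```

Contact at the expected height (+6 N). Releasing, then backing off.

Emit:
arm_command:
  moves:
    - [[0, 0, -0.002], [0, 0, 0]]
    - [[0, 0, -0.002], [0, 0, 0]]
    - [[0, 0, -0.002], [0, 0, 0]]
    - [[0, 0, -0.002], [0, 0, 0]]
    - [[0, 0, -0.002], [0, 0, 0]]
    - [[0, 0, -0.002], [0, 0, 0]]
  fingers: 0.2

```text
clock: 16.1
position: [0.5341, 0.0606, 0.0827]
orientation: [[0.43, 0.903, -0.0], [0.903, -0.43, 0.0], [-0.0, -0.0, -1.0]]
ft_force: [-0.3, 0.1, 0.1]
gripper_width: 0.596
finger_force: 0.0
```

Emit:
arm_command:
  moves:
    - [[0, 0, -0.03], [0, 0, 0]]
    - [[0, 0, -0.08], [0, 0, 0]]
    - [[0, 0, -0.16], [0, 0, 0]]
    - [[0, 0, -0.24], [0, 0, 0]]
    - [[0, 0, -0.3], [0, 0, 0]]
    - [[0, 0, -0.3], [0, 0, 0]]
    - [[0, 0, -0.3], [0, 0, 0]]

```text
clock: 16.98
position: [0.534, 0.0606, 0.2328]
orientation: [[0.43, 0.903, 0.0], [0.903, -0.43, -0.0], [0.0, 0.0, -1.0]]
ft_force: [0.6, 0.3, -0.4]
gripper_width: 0.601
finger_force: 0.0
```

```bash
python3 s.py
python3 - <<'E'
from h import *
w=manip.read_camera('wrist'); c=manip.read_camera('side')
print(knob(w,(.534,.061),.044,.058,.07)); print(knob(w,(.534,.061),.07,.09,.05))
cv2.imwrite('pics/e.png',np.hstack([w['color'][:,:,::-1],cv2.resize(c['color'][100:300,130:330,::-1],(384,384))])[:, :800])
E
```

```text
16.975 [0.534  0.0606 0.2328] xang 64.52 [ 0.6  0.3 -0.4] [-0.001  0.019 -0.054] 0.601 0.0 [ 1.  -1.6 96.8 -0.  84.8 26.5]
(5054, array([0.53799347, 0.06637082, 0.05112173]), ((536.1265258789062, 62.287269592285156), (98.60335540771484, 100.1626968383789), 64.26896667480469), np.float64(154.44226991242195))
(744, array([0.53710934, 0.06452067, 0.08460586]), ((535.9661254882812, 62.21356964111328), (55.11091232299805, 13.997270584106445), 64.71259307861328), np.float64(64.43908226478143))
```

```bash
cd pics; python3 -c "
import cv2;i=cv2.imread('e.png');print(i.shape);cv2.imwrite('f.png',cv2.resize(i,None,fx=.8,fy=.8))"
```

```text
(384, 800, 3)
```

View pics/f.png

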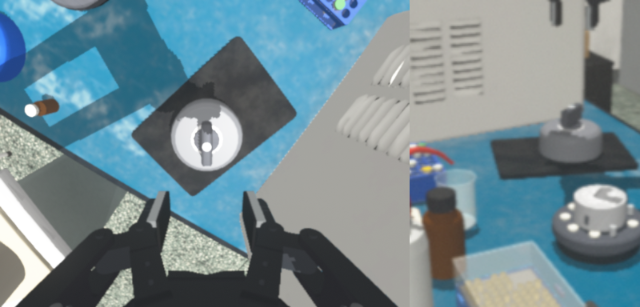

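The lid stands upright and wholly on the black pad (lid at (135,207) in the shrunk wrist view), about 12 mm from the pad's middle. The vial, beaker and bottle are still standing, so I'm handing in.

```bash
python3 -c "
from station import manip
print(manip.finish_job())"
```

```text
the job is handed in; nothing more can be done
None
```

The knob loosened clockwise, turning about 144° to its end stop; the lid is off the rotor and stands upright on the black pad, about 12 mm from its middle by my measurement, and the job was handed in at about 17 s with no verdict shown.

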